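Unlock the battery hold-down

TASK

Two battery trays stand on the bench of the UPS room; unlock the hold-down strap of the one that has a battery in it. First draw its dark keeper bar all the way out of the bolt's way while the bolt is still home, then slide the bolt all the way back, away from the strap, and leave both fully open.

Things in the scene. Friction and masses are not known exactly. Their poses are not given: they have to be found in the camera images.
- full_keeper (a joint): Keeper bar of the tray with the battery, a slide. Value in m: 0 fully in (its bar lies across the bolt's way and really stops it), 0.040 fully drawn out, at its stop. It starts between 0 and 0.008. It stays where it is left; moving it takes about 3 N plus 12 N per m/s.
- full_keeper_grip (a point): Grip of that keeper: upright dark steel post 16 x 16 mm on a flat bar (top of bar 33 mm above the bench, post bare above). The point is on the post's axis, 60 mm above the bench, 18 mm below its top. Axes: the tray's, z up; the keeper opens along its -x, towards the robot within 0.25 rad. The tray is pale, 200 x 285 mm (x, y); a like but empty tray stands beside it.
- full_bolt (a joint): Bolt of the tray with the battery, a slide. Value in m: 0 fully home in the staple at the foot of the strap, 0.050 fully back, at its stop. It starts between 0 and 0.003. With the keeper in it can move only about 4 mm; it is free once the keeper is beyond 0.026. It stays where it is left; moving it takes about 3 N plus 12 N per m/s.
- full_bolt_grip (a point): Grip of that bolt: upright bright steel post 16 x 16 mm at its rear end, bare from 34 mm above the bench up. The point is on its axis, 62 mm above the bench, 14 mm below its top. Axes: the tray's, z up; the bolt opens along its +y, away from the battery. Both closed, it stands 75 mm along +x, 18 mm along -y from the keeper's post. Battery side 75 mm away along -y, up to 89 mm high.

How it is judged:
By the outcome, as a careful person would: the job done as asked, in the order asked, and still so for the second after the job is handed in, with the robot touching nothing.
It also fails if it takes over 40 s, if anything falls off the work surface, if the arm or the gripper's body presses on something with over 40 N, if the wrist force passes 120 N, or if a joint passes its speed limit or range.

ROBOT

A 7-joint arm with a two-finger parallel gripper is mounted at the origin on the work surface. World frame = base frame: x ahead of the robot, y to its left, z up, the work surface at z = 0. Lengths are in m, angles in degrees, forces in N, time in s.
With the tool pointing down it reaches from about 0.425 to 0.875 m from the base axis. Payload 4.7 kg.
Tool frame: the origin (TCP) lies midway between the tips of the shut fingers; the grasp point (between the pads) lies 19 mm behind it; z points along the fingers, y is the direction in which the jaws open and shut (so a half turn about z gives the same grasp; the last joint's range is limited). The gripper opens to 87 mm and grips with 3 to 60 N. Pads are 19 mm wide; open, the fingers measure 117 mm over their backs; the gripper's body (75 mm by 190 mm) begins 51 mm behind the grasp point.
Start: joints at [77.183, 18.392, -4.016, 83.108, 1.295, 78.541, -3.26], TCP at [0.153, -0.632, 0.223] pointing down, gripper open.
Joint ranges: [-163.93, 163.93], [-17.29, 119.83], [-79.2, 71.16], [3.27, 140.29], [-89.18, 269.18], [5.43, 117.66], [-154.24, 154.24]. Speed limits (degrees/s): [147.25, 147.25, 180, 180, 180, 180, 180].

INTERFACE

Orientations are given as [roll, pitch, yaw] about the fixed x, y, z axes, in that order (R = Rz(yaw) Ry(pitch) Rx(roll)).
In Python, from cell import env gives the robot as it stands. The module is installed in compiled form; this text tells all that it offers.
- The arm moves only by the tool servo_tool, never from a script. Its argument "plan" is a list of rows, each a list of 3 entries, a list of its own where there are three numbers: the opening, from 0 (shut) to 1 (fully open), then the shift along the tool's x, y, z in cm, then the turn, a rotation vector about the tool's x, y, z in degrees. A call has 1 to 20 rows; each row shifts and turns the pose as measured when the row begins, along the tool's axes as they then stand; what a row does not reach is not made up. A row lasts 1/12 s, in which the tool goes at most 41.7 mm and 7.16 degrees, less where a joint would pass 70% of its speed; a pose out of reach is approached as far as the arm can. A call is refused whole if a number of a shift passes 4.17 or a number of a turn 7.16, either way. A call with a gripper value outside its range is refused whole. The fingers move at their own pace and stop on an object; "force" is the grip in N (left out, the last holds). Time passes only in rows, so rows that do not move let the fingers close. It gives the time, the measured TCP pose, the force and the opening at its end, in the units of the state.
- env.get_obs(): the state, without advancing time (a new reading comes with each control period).
- env.read_camera(name): name is "scene" or "side" or "wrist"; returns a dict with "image" (384x512x3 uint8, blue, green, red), "fx", "fy", "cx", "cy" (pixels), "rvec" (rotation vector, rad) and "tvec" (3), from world to camera coordinates, as OpenCV has them; the wrist camera has in their place "T_tool_cam" (4x4, takes a point from camera to tool coordinates, whose origin is the TCP and whose axes are the flange's). Camera axes: x right, y down, z forward; pixel columns grow to the right and rows downward; lengths in m; the calibration is good to about 2 mm. A picture is of the moment at which its call begins: read the wrist's pose just before it. There is no depth.
- env.sign_off(): hands the job in, once; it reports no verdict.
The state is a dict: "time_s": time; "qpos": joint angles; "joint_velocities": joint speeds; "effort": joint torques, N m; "tool_pos": TCP position; "tool_rot": TCP orientation; "force": force on the tool from outside, world axes, zero at the start; "wrist_torque": the same for the moment, N m; "grip_width": finger opening in m.
Only numpy, scipy, OpenCV 4.12 (cv2) and the standard library are available. Lean on these libraries where they do the work, as an engineer would, in place of code of your own. Each camera call takes 0.05 s, during which the arm holds its last target. There are 200 camera calls.

## Working session

There is one attempt and no reset: what is moved stays moved. The work goes in short steps, Python scripts to look and compute and a tool call to move; the robot and the scene stay as the last step left them, time stands still between calls to the robot, and variables do not carry over. Pictures are saved under pics/ and viewed, about 8 in all and at most 12, crops included, and the job is handed in when it is done.

Besides the shell and the picture viewer there is one more tool, called after "Request:" by a JSON object that holds its "api" and its "payload", one argument or row to a line. servo_tool: Moves the arm, as the interface text tells. Its arguments: {"type":"object","properties":{"plan":{"type":"array"},"force":{"type":"number"}},"required":["plan"]}

```bash
mkdir -p pics
cat > h.py <<'E'
import numpy as np,cv2
from cell import env
from scipy.spatial.transform import Rotation as R
def cam(n):
    o=env.get_obs(); c=env.read_camera(n)
    K=np.array([[c['fx'],0,c['cx']],[0,c['fy'],c['cy']],[0,0,1.]])
    if n=='wrist':
        T=np.eye(4);T[:3,:3]=R.from_euler('xyz',o['tool_rot'],degrees=True).as_matrix();T[:3,3]=o['tool_pos']
        M=np.linalg.inv(T@np.array(c['T_tool_cam']))
    else:
        M=np.eye(4);M[:3,:3]=cv2.Rodrigues(np.array(c['rvec'],float))[0];M[:3,3]=np.ravel(c['tvec'])
    return c['image'],K,M
def onplane(K,M,uv,z):
    d=M[:3,:3].T@np.linalg.solve(K,[uv[0],uv[1],1]);o=-M[:3,:3].T@M[:3,3]
    return o+d*(z-o[2])/d[2]
def proj(K,M,p):
    q=K@(M[:3,:3]@np.array(p)+M[:3,3]);return q[:2]/q[2]
E
python3 - <<'E'
from h import *
print(env.get_obs())
a=[]
for n in('scene','side'):
    i,K,M=cam(n);cv2.imwrite(f'pics/{n}1.png',i);np.savez(f'{n}.npz',K=K,M=M);print(n,-M[:3,:3].T@M[:3,3])
E
```

```text
{'time_s': 0.0, 'qpos': array([77.18229403, 18.43897008, -4.01360783, 83.1765866 ,  1.29535418,
       78.53983041, -3.26125264]), 'joint_velocities': array([ 0.02450441, -0.1324412 ,  0.0052063 , -0.00804932, -0.04772453,
        0.00574603,  0.09949234]), 'effort': array([-4.02518690e-04, -4.91289425e+01, -4.03987085e-01, -3.12529314e+01,
       -6.37701340e-02,  4.37008368e-02,  1.78666255e-04]), 'tool_pos': array([ 0.15291973, -0.63117805,  0.2214475 ]), 'tool_rot': array([-1.79889869e+02,  6.75551010e-03,  1.36244920e+01]), 'force': array([-0.57149311, -0.66940217,  0.27896763]), 'wrist_torque': array([ 0.05010344, -0.02118063, -0.01771883]), 'grip_width': 0.08712430592953055}
scene [0.95562152 0.07083043 0.65805252]
side [0.29426822 0.50435568 0.68679352]
```

View pics/scene1.png

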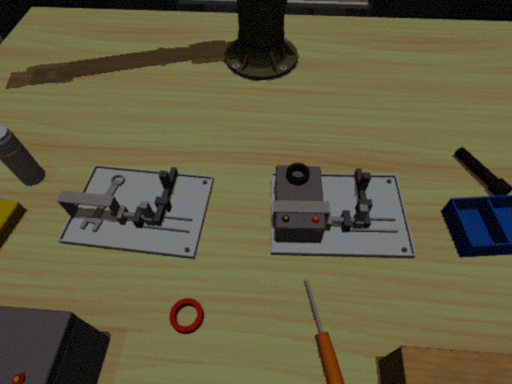

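View pics/side1.png

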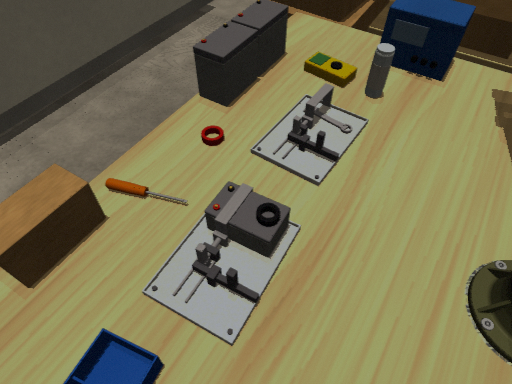

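The scene view faces the robot. The battery tray is the right one (corners about (271,175), (396,175), (411,256), (271,254)), with its posts near (362,180) and (362,195). Next I'll zoom in.

Run:
```python
from h import *
a=cv2.imread('pics/scene1.png')[150:270,260:420];b=cv2.imread('pics/side1.png')[175:345,140:305]
a=cv2.resize(a,None,fx=2.5,fy=2.5,interpolation=cv2.INTER_CUBIC);b=cv2.resize(b,None,fx=2.4,fy=2.4,interpolation=cv2.INTER_CUBIC)
o=np.zeros((max(a.shape[0],b.shape[0]),a.shape[1]+b.shape[1],3),np.uint8);o[:a.shape[0],:a.shape[1]]=a;o[:b.shape[0],a.shape[1]:]=b
o=np.clip(o*1.6,0,255).astype(np.uint8)
cv2.imwrite('pics/z.png',o);print(a.shape,b.shape)
s=np.load('scene.npz');
for uv in[(271,175),(396,175),(411,256),(271,254)]:print(onplane(s['K'],s['M'],uv,0.01))
```

```text
(300, 400, 3) (408, 396, 3)
[0.46129247 0.05739526 0.01      ]
[0.44082003 0.34322857 0.01      ]
[0.64193788 0.34413368 0.01      ]
[0.6584336  0.06862607 0.01      ]
```

View pics/z.png

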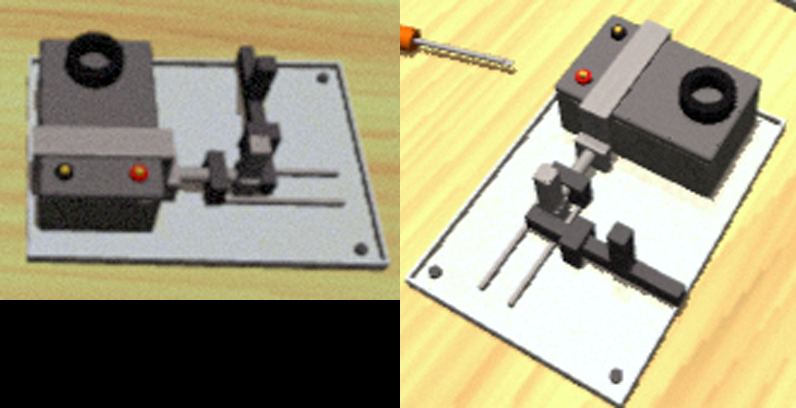

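Run:
```python
from h import *
s=np.load('scene.npz');d=np.load('side.npz')
S=lambda x,y:(x/2.5+260,y/2.5+150); D=lambda x,y:((x-400)/2.4+140,y/2.4+175)
P=[f['K']@f['M'][:3] for f in(s,d)]
for n,a,b in[('bolt',(261,145),(546,172)),('keepA',(265,62),(622,230)),('keepB',(245,50),(622,230))]:
    X=cv2.triangulatePoints(P[0],P[1],np.array(S(*a))[:,None],np.array(D(*b))[:,None]);X=(X[:3]/X[3]).ravel()
    print(n,X,proj(s['K'],s['M'],X)-S(*a),'z.077:',onplane(s['K'],s['M'],S(*a),.077),onplane(d['K'],d['M'],D(*b),.077))
for c in[(408,283),(620,402),(785,122)]:print('tray',onplane(d['K'],d['M'],D(*c),.01))
for c in[(28,62),(342,62),(386,268),(28,260)]:print('trayS',onplane(s['K'],s['M'],S(*c),.01))
```

```text
bolt [0.57647729 0.24229134 0.07454561] [-0.92227002 -0.6566854 ] z.077: [0.57945197 0.24320424 0.077     ] [0.5743685  0.24168895 0.077     ]
keepA [0.49691265 0.25278572 0.07704761] [-0.57082761 -0.42719204] z.077: [0.49790835 0.25386484 0.077     ] [0.49627695 0.25163835 0.077     ]
keepB [0.49261746 0.24495985 0.07719181] [3.41716091 2.4693662 ] z.077: [0.48642617 0.23852093 0.077     ] [0.49627695 0.25163835 0.077     ]
tray [0.63552198 0.35166423 0.01      ]
tray [0.44187458 0.33909144 0.01      ]
tray [0.45446588 0.0565918  0.01      ]
trayS [0.46068087 0.05782233 0.01      ]
trayS [0.44010603 0.34513016 0.01      ]
trayS [0.64402643 0.35034651 0.01      ]
trayS [0.65840368 0.06902277 0.01      ]
```

Request:
{"api": "servo_tool", "payload": {
  "plan": [
    [1, [2, 0, -2], [0, 0, -2]],
    [1, [3.8, 0, -2], [0, 0, -3.4]],
    [1, [3.8, 0, 0], [0, 0, -3.4]],
    [1, [3.8, 0, 0], [0, 0, -3.4]],
    [1, [3.8, 0, 0], [0, 0, -3.4]],
    [1, [3.8, 0, 0], [0, 0, -3.4]],
    [1, [3.8, 0, 0], [0, 0, -3.4]],
    [1, [3.8, 0, 0], [0, 0, -3.4]],
    [1, [3.8, 0, 0], [0, 0, -3.4]],
    [1, [3.8, 0, 0], [0, 0, -3.4]],
    [1, [3.8, 0, 0], [0, 0, -3.4]],
    [1, [3.8, 0, 0], [0, 0, -3.4]],
    [1, [3.8, 0, 0], [0, 0, -3.4]],
    [1, [3.8, 0, 0], [0, 0, -3.4]],
    [1, [3.8, 0, 0], [0, 0, -3.4]],
    [1, [3.8, 0, 0], [0, 0, -3.4]],
    [1, [3.8, 0, 0], [0, 0, -3.4]],
    [1, [3.8, 0, 0], [0, 0, -3.4]],
    [1, [3.8, 0, 0], [0, 0, -3.4]],
    [1, [3.8, 0, 0], [0, 0, -3.4]]
  ]
}}

```text
time_s: 1.77
tool_pos: [0.6462, -0.1157, 0.2468]
tool_rot: [-178.8, -0.5, 81.8]
force: [0.8, -1.0, 0.2]
grip_width: 0.0869
```

Request:
{"api": "servo_tool", "payload": {
  "plan": [
    [1, [3.6, -1.5, 0], [0, 0, -1.2]],
    [1, [3.6, -1.5, 0], [0, 0, -1.2]],
    [1, [3.6, -1.5, 0], [0, 0, -1.2]],
    [1, [3.6, -1.5, 0], [0, 0, -1.2]],
    [1, [3.6, -1.5, 0], [0, 0, -1.2]],
    [1, [3.6, -1.5, 0], [0, 0, -1.2]],
    [1, [3.6, -1.5, 0], [0, 0, -1.2]],
    [1, [3.6, -1.5, 0], [0, 0, -1.2]],
    [1, [3.6, -1.5, 0], [0, 0, -1.2]],
    [1, [0, 0, 0], [0, 0, 0]],
    [1, [0, 0, 0], [0, 0, 0]]
  ]
}}

```text
time_s: 2.68
tool_pos: [0.5156, 0.2421, 0.2484]
tool_rot: [-178.5, -1.1, 94.3]
force: [-0.2, -0.7, 0.7]
grip_width: 0.0871
```

```bash
cat >> h.py <<'E'
def go(p,yaw,rows=1):
    "total tool-frame shift (cm) and turn (deg) to reach TCP p, pointing down at yaw"
    o=env.get_obs();A=R.from_euler('xyz',o['tool_rot'],degrees=True);B=R.from_euler('xyz',[180,0,yaw],degrees=True)
    print('t',o['time_s'],o['tool_pos'].round(4),o['tool_rot'].round(2),'w',round(o['grip_width'],4),'F',o['force'].round(1))
    print('shift cm',(A.inv().apply(np.array(p)-o['tool_pos'])*100).round(2),'turn',(A.inv()*B).as_rotvec(degrees=True).round(2))
E
python3 - <<'E'
from h import *
go([.497,.252,.15],93)
i,K,M=cam('wrist');np.savez('wrist.npz',K=K,M=M);cv2.imwrite('pics/w1.png',i)
E
```

```text
t 2.6833 [0.5156 0.2421 0.2484] [-178.46   -1.12   94.34] w 0.0871 F [-0.2 -0.7  0.7]
shift cm [ 0.93 -1.51  9.9 ] turn [-1.55 -1.11  1.35]
```

View pics/w1.png

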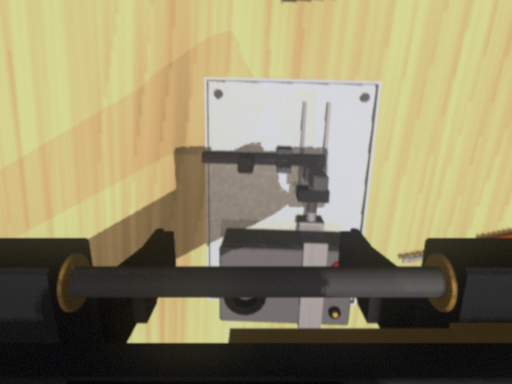

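The wrist view is nearly top-down: image right is +x and up is +y. The keeper bar runs from (203,157) to (327,157), its post is near (246,162), and the bolt post is near (320,180). I'll enlarge it.

Run:
```python
from h import *
i=cv2.imread('pics/w1.png')[70:230,195:395]
cv2.imwrite('pics/w1z.png',np.clip(cv2.resize(i,None,fx=3.7,fy=3.7,interpolation=cv2.INTER_CUBIC)*1.8,0,255).astype(np.uint8))
w=np.load('wrist.npz')
for uv in[(206,79),(379,84)]:print(onplane(w['K'],w['M'],uv,.01))
for p in[(.497,.252,.078),(.577,.242,.076)]:print((proj(w['K'],w['M'],p)-[195,70])*3.7)
```

```text
[0.44316775 0.34116138 0.01      ]
[0.64127607 0.35045686 0.01      ]
[179.68042906 367.49305005]
[462.71081201 424.26638609]
```

View pics/w1z.png

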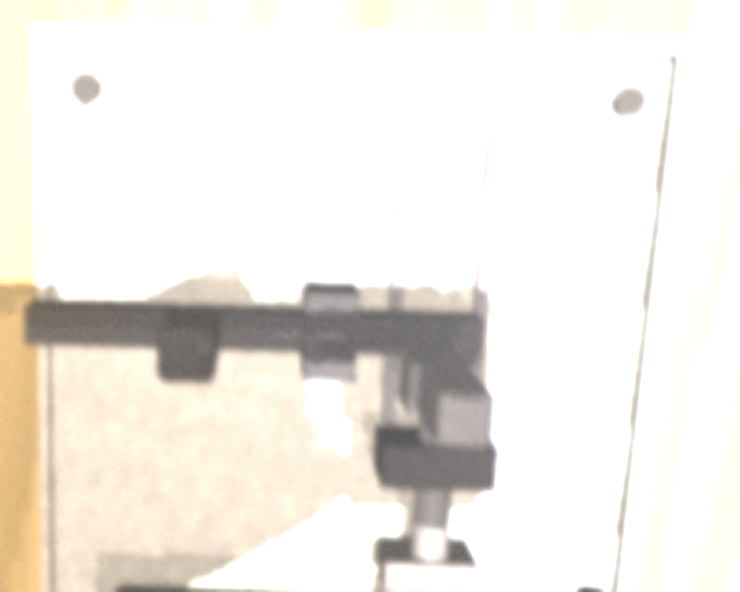

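Run:
```python
from h import *
w=np.load('wrist.npz')
for uv,z in[((190,353),.078),((465,417),.076)]:print(onplane(w['K'],w['M'],np.array(uv)/3.7+[195,70],z))
go([.499,.255,.043],93)
```

```text
[0.4995714  0.25627056 0.078     ]
[0.5773757  0.24411934 0.076     ]
t 2.7333 [0.5148 0.2435 0.2486] [-178.42   -1.23   94.41] w 0.0874 F [-1.3  1.6  0.8]
shift cm [ 0.83 -0.92 20.61] turn [-1.59 -1.21  1.43]
```

Request:
{"api": "servo_tool", "payload": {
  "plan": [
    [1, [0.8, -0.9, 2], [-1.6, -1.2, 1.4]],
    [1, [0, 0, 3.5], [0, 0, 0]],
    [1, [0, 0, 3.5], [0, 0, 0]],
    [1, [0, 0, 3.5], [0, 0, 0]],
    [1, [0, 0, 1.5], [0, 0, 0]],
    [1, [0, 0, 0], [0, 0, 0]]
  ]
}}

```text
time_s: 3.23
tool_pos: [0.5105, 0.2446, 0.1048]
tool_rot: [179.6, 0.1, 92.3]
force: [0.4, -0.5, 0.2]
grip_width: 0.0869
```

Run:
```python
from h import *
go([.499,.255,.042],92.8)
```

```text
t 3.2333 [0.5105 0.2446 0.1048] [1.796e+02 9.000e-02 9.226e+01] w 0.0869 F [ 0.4 -0.5  0.2]
shift cm [ 1.09 -1.15  6.27] turn [ 0.4   0.09 -0.54]
```

Request:
{"api": "servo_tool", "payload": {
  "plan": [
    [1, [1.1, -1.15, 0], [0.4, 0, -0.5]],
    [1, [0, 0, 2], [0, 0, 0]],
    [1, [0, 0, 2], [0, 0, 0]],
    [1, [0, 0, 1.5], [0, 0, 0]],
    [1, [0, 0, 0], [0, 0, 0]]
  ]
}}

```text
time_s: 3.65
tool_pos: [0.501, 0.2553, 0.0528]
tool_rot: [179.8, -0.0, 92.4]
force: [-0.8, 0.4, -0.7]
grip_width: 0.0869
```

Run:
```python
from h import *
go([.499,.255,.042],92.8)
```

```text
t 3.65 [0.501  0.2553 0.0528] [ 1.7982e+02 -4.0000e-02  9.2360e+01] w 0.0869 F [-0.8  0.4 -0.7]
shift cm [-0.02 -0.2   1.08] turn [ 0.18 -0.04 -0.44]
```

Request:
{"api": "servo_tool", "payload": {
  "force": 25,
  "plan": [
    [1, [0, -0.2, 1.0], [0, 0, -0.4]],
    [0.4, [0, 0, 0], [0, 0, 0]],
    [0, [0, 0, 0], [0, 0, 0]],
    [0, [0, 0, 0], [0, 0, 0]],
    [0, [0, 0, 0], [0, 0, 0]],
    [0, [0, 0, 0], [0, 0, 0]],
    [0, [0, 0, 0], [0, 0, 0]],
    [0, [0, 0, 0], [0, 0, 0]],
    [0, [0, 0, 0], [0, 0, 0]],
    [0, [0, 0, 0], [0, 0, 0]]
  ]
}}

```text
time_s: 4.48
tool_pos: [0.503, 0.2582, 0.0502]
tool_rot: [179.2, -0.3, 92.7]
force: [0.2, 0.0, 0.1]
grip_width: 0.0352
```

Run:
```python
from h import *
go([.459,.2535,.042],92.8)
i,K,M=cam('side');cv2.imwrite('pics/s2.png',cv2.resize(i[150:345,110:330],None,fx=3,fy=3))
```

```text
t 4.4833 [0.503  0.2582 0.0502] [179.24  -0.25  92.74] w 0.0352 F [0.2 0.  0.1]
shift cm [-0.26 -4.43  0.76] turn [ 0.76 -0.25 -0.06]
```

View pics/s2.png

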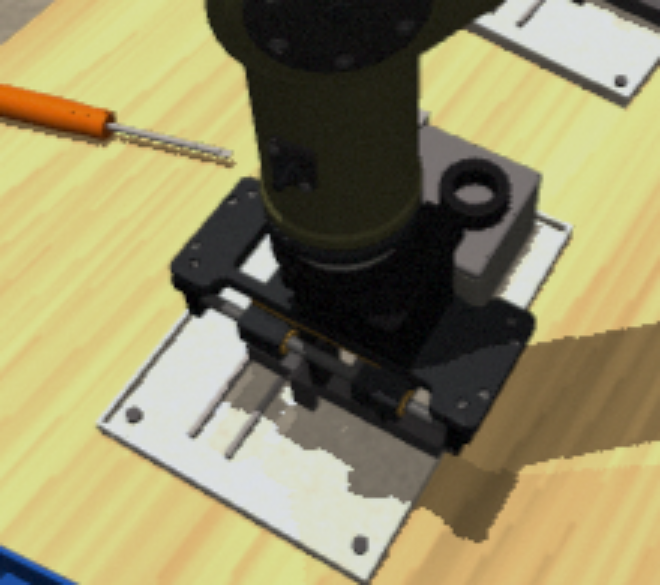

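The gripper straddles the keeper post, and the fingers are still closing (35 mm). I'll keep closing and correct the height.

Request:
{"api": "servo_tool", "payload": {
  "plan": [
    [0, [-0.2, -0.2, 0.5], [0.7, 0, 0]],
    [0, [0, 0, 0.2], [0, 0, 0]],
    [0, [0, 0, 0], [0, 0, 0]],
    [0, [0, 0, 0], [0, 0, 0]],
    [0, [0, 0, 0], [0, 0, 0]],
    [0, [0, 0, 0], [0, 0, 0]]
  ]
}}

```text
time_s: 5.03
tool_pos: [0.5004, 0.2561, 0.0427]
tool_rot: [-179.9, -0.2, 92.8]
force: [-1.3, -0.6, 1.5]
grip_width: 0.0157
```

Run:
```python
from h import *
go([.459,.2535,.042],92.8)
```

```text
t 5.0333 [0.5004 0.2561 0.0427] [-179.91   -0.23   92.76] w 0.0157 F [-1.3 -0.6  1.5]
shift cm [-0.06 -4.15  0.08] turn [-0.09 -0.23 -0.04]
```

Request:
{"api": "servo_tool", "payload": {
  "plan": [
    [0, [0, -0.6, 0], [0, 0, 0]],
    [0, [0, -0.8, 0], [0, 0, 0]],
    [0, [0, -0.8, 0], [0, 0, 0]],
    [0, [0, -0.8, 0], [0, 0, 0]],
    [0, [0, 0, 0], [0, 0, 0]]
  ]
}}

```text
time_s: 5.45
tool_pos: [0.4709, 0.2546, 0.0427]
tool_rot: [179.7, -0.4, 92.7]
force: [-0.3, 0.9, 0.4]
grip_width: 0.0156
```

Run:
```python
from h import *
go([.459,.2535,.042],92.8)
```

```text
t 5.45 [0.4709 0.2546 0.0427] [179.72  -0.35  92.72] w 0.0156 F [-0.3  0.9  0.4]
shift cm [-0.06 -1.19  0.07] turn [ 0.28 -0.35 -0.09]
```

Request:
{"api": "servo_tool", "payload": {
  "plan": [
    [0, [0, -0.4, 0], [0, 0, 0]],
    [0, [0, -0.4, 0], [0, 0, 0]],
    [0, [0, -0.4, 0], [0, 0, 0]],
    [0, [0, -0.4, 0], [0, 0, 0]]
  ]
}}

```text
time_s: 5.78
tool_pos: [0.4613, 0.2542, 0.0429]
tool_rot: [178.8, -0.6, 92.7]
force: [18.7, 3.7, -18.0]
grip_width: 0.0162
```

Request:
{"api": "servo_tool", "payload": {
  "plan": [
    [0, [0, -0.5, 0], [0, 0, 0]],
    [0, [0, -0.5, 0], [0, 0, 0]]
  ]
}}

```text
time_s: 5.95
tool_pos: [0.4615, 0.2542, 0.0431]
tool_rot: [177.6, -1.1, 92.5]
force: [18.9, 5.0, -16.3]
grip_width: 0.0161
```

The keeper is at its stop: it doesn't move under 19 N. I'll release it and rise.

Request:
{"api": "servo_tool", "payload": {
  "plan": [
    [0, [0, 0, 0], [0, 0, 0]],
    [1, [0, 0, 0], [0, 0, 0]],
    [1, [0, 0, 0], [0, 0, 0]],
    [1, [0, 0, 0], [0, 0, 0]],
    [1, [0, 0, 0], [0, 0, 0]],
    [1, [0, 0, 0], [0, 0, 0]],
    [1, [0, 0, -1], [0, 0, 0]],
    [1, [0, 0, -2], [0, 0, 0]],
    [1, [0, 0, -3], [0, 0, 0]],
    [1, [0, 0, -3], [0, 0, 0]],
    [1, [0, 0, -3], [0, 0, 0]],
    [1, [0, 0, 0], [0, 0, 0]]
  ]
}}

```text
time_s: 6.95
tool_pos: [0.4498, 0.2516, 0.1676]
tool_rot: [178.3, -0.9, 92.7]
force: [1.1, 0.4, 0.5]
grip_width: 0.0809
```

Run:
```python
from h import *
go([.577,.243,.105],92.8)
i,K,M=cam('wrist');np.savez('wrist2.npz',K=K,M=M);i=cv2.resize(i[0:260,150:512],None,fx=2.2,fy=2.2,interpolation=cv2.INTER_CUBIC);cv2.imwrite('pics/w2.png',np.clip(i*1.2,0,255).astype(np.uint8))
for p in[(.4605,.2543,.078),(.577,.243,.076)]:print((proj(K,M,p)-[150,0])*2.2)
```

```text
t 6.95 [0.4498 0.2516 0.1676] [178.35  -0.94  92.74] w 0.0809 F [1.1 0.4 0.5]
shift cm [-1.57 12.47  6.6 ] turn [ 1.65 -0.93 -0.07]
[256.46590786 436.60451997]
[564.86279621 476.07876795]
```

View pics/w2.png

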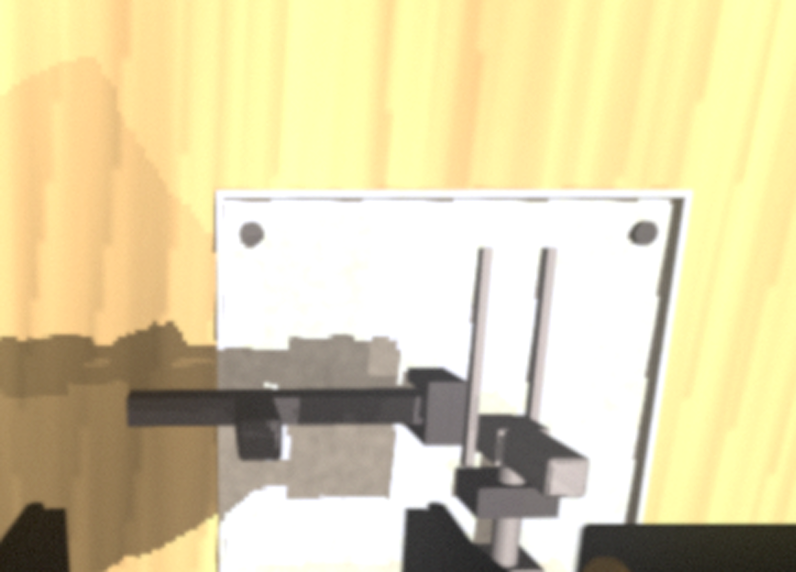

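The keeper is drawn: its bar end has retracted to the guide block at (440,405), and the post top is at (260,440) as predicted. The bolt post top is at (567,476), also as predicted. Next I'll check whether the guide blocks clear the fingers.

Run:
```python
from h import *
w=np.load('wrist2.npz')
for uv in[(408,372),(425,443),(465,443),(465,378),(460,515),(558,515),(545,488),(588,488),(588,458),(545,458)]:
    for z in(.045,.076):print(uv,z,onplane(w['K'],w['M'],np.array(uv)/2.2+[150,0],z)[:2].round(4),end=' ')
    print()
s=np.load('scene.npz');d=np.load('side.npz')
S=lambda x,y:(x/2.5+260,y/2.5+150); D=lambda x,y:((x-400)/2.4+140,y/2.4+175)
P=[f['K']@f['M'][:3] for f in(s,d)]
v=np.load('wrist.npz')
for n,u1,u2 in[('kguide',(330,362),(577,225)),('bguide',(435,465),(572,172))]:
    a=np.array(u1)/3.7+[195,70]
    X=cv2.triangulatePoints(v['K']@v['M'][:3],P[1],a[:,None],np.array(D(*u2))[:,None]);print(n,(X[:3]/X[3]).ravel())
```

```text
(408, 372) 0.045 [0.5223 0.2745] (408, 372) 0.076 [0.5136 0.2799] 
(425, 443) 0.045 [0.5325 0.2453] (425, 443) 0.076 [0.5228 0.2538] 
(465, 443) 0.045 [0.5491 0.2459] (465, 443) 0.076 [0.5376 0.2543] 
(465, 378) 0.045 [0.5456 0.2731] (465, 378) 0.076 [0.5345 0.2785] 
(460, 515) 0.045 [0.5511 0.2143] (460, 515) 0.076 [0.5394 0.2261] 
(558, 515) 0.045 [0.5932 0.2158] (558, 515) 0.076 [0.5769 0.2274] 
(545, 488) 0.045 [0.5857 0.2276] (545, 488) 0.076 [0.5702 0.238 ] 
(588, 488) 0.045 [0.604  0.2283] (588, 488) 0.076 [0.5866 0.2386] 
(588, 458) 0.045 [0.6018 0.2415] (588, 458) 0.076 [0.5846 0.2504] 
(545, 458) 0.045 [0.5836 0.2408] (545, 458) 0.076 [0.5684 0.2497] 
kguide [0.54129066 0.250708   0.03888687]
bguide [0.57410345 0.21779911 0.0419649 ]
```

Request:
{"api": "servo_tool", "payload": {
  "plan": [
    [0.6, [-0.4, 3.1, 0], [1.6, -0.9, 0]],
    [0.6, [-0.4, 3.1, 0], [0, 0, 0]],
    [0.6, [-0.4, 3.1, 0], [0, 0, 0]],
    [0.6, [-0.4, 3.1, 0], [0, 0, 0]],
    [0.6, [0, 0, 3], [0, 0, 0]],
    [0.6, [0, 0, 3], [0, 0, 0]],
    [0.6, [0, 0, 0], [0, 0, 0]]
  ]
}}

```text
time_s: 7.58
tool_pos: [0.5743, 0.2373, 0.101]
tool_rot: [-179.7, 0.6, 92.9]
force: [-1.7, -1.4, -1.8]
grip_width: 0.0541
```

Run:
```python
from h import *
go([.577,.244,.051],92.8)
```

```text
t 7.5833 [0.5743 0.2373 0.101 ] [-179.72    0.62   92.85] w 0.0541 F [-1.7 -1.4 -1.8]
shift cm [0.71 0.33 4.99] turn [-0.28  0.62  0.05]
```

Request:
{"api": "servo_tool", "payload": {
  "plan": [
    [0.6, [0.7, 0.3, 0.5], [-0.3, 0.6, 0]],
    [0.6, [0, 0, 1.5], [0, 0, 0]],
    [0.6, [0, 0, 1.5], [0, 0, 0]],
    [0.6, [0, 0, 1], [0, 0, 0]],
    [0.6, [0, 0, 0], [0, 0, 0]]
  ]
}}

```text
time_s: 8.0
tool_pos: [0.5756, 0.2467, 0.0545]
tool_rot: [180.0, -0.1, 93.0]
force: [0.6, -0.2, -0.2]
grip_width: 0.0524
```

Run:
```python
from h import *
go([.577,.244,.050],92.8)
```

```text
t 8.0 [0.5756 0.2467 0.0545] [ 1.7999e+02 -8.0000e-02  9.3000e+01] w 0.0524 F [ 0.6 -0.2 -0.2]
shift cm [-0.28  0.13  0.45] turn [ 0.01 -0.08  0.2 ]
```

Request:
{"api": "servo_tool", "payload": {
  "force": 40,
  "plan": [
    [0.4, [-0.3, 0.1, 0.3], [0, 0, 0]],
    [0, [0, 0, 0.1], [0, 0, 0]],
    [0, [0, 0, 0], [0, 0, 0]],
    [0, [0, 0, 0], [0, 0, 0]],
    [0, [0, 0, 0], [0, 0, 0]],
    [0, [0, 0, 0], [0, 0, 0]],
    [0, [0, 0, 0], [0, 0, 0]],
    [0, [0, 0, 0], [0, 0, 0]]
  ]
}}

```text
time_s: 8.67
tool_pos: [0.5771, 0.2448, 0.0541]
tool_rot: [179.8, -0.1, 93.1]
force: [1.8, 0.2, -2.8]
grip_width: 0.0155
```

Run:
```python
from h import *
go([.574,.297,.050],92.8)
```

```text
t 8.6667 [0.5771 0.2448 0.0541] [ 1.7981e+02 -1.1000e-01  9.3060e+01] w 0.0155 F [ 1.8  0.2 -2.8]
shift cm [ 5.22 -0.03  0.42] turn [ 0.19 -0.11  0.26]
```

Request:
{"api": "servo_tool", "payload": {
  "plan": [
    [0, [0.6, 0, 0], [0, 0, 0]],
    [0, [0.8, 0, 0], [0, 0, 0]],
    [0, [0.8, 0, 0], [0, 0, 0]],
    [0, [0.8, 0, 0], [0, 0, 0]],
    [0, [0.8, 0, 0], [0, 0, 0]],
    [0, [0.4, 0, 0], [0, 0, 0]]
  ]
}}

```text
time_s: 9.17
tool_pos: [0.5751, 0.2853, 0.054]
tool_rot: [179.9, 0.3, 92.9]
force: [-1.5, -2.5, 0.7]
grip_width: 0.0159
```

Request:
{"api": "servo_tool", "payload": {
  "plan": [
    [0, [0.4, 0, 0], [0, 0, 0]],
    [0, [0.4, 0, 0], [0, 0, 0]],
    [0, [0.4, 0, 0], [0, 0, 0]],
    [0, [0.4, 0, 0], [0, 0, 0]]
  ]
}}

```text
time_s: 9.5
tool_pos: [0.5748, 0.2935, 0.0539]
tool_rot: [-179.9, 1.4, 92.7]
force: [-4.9, -11.1, 7.7]
grip_width: 0.0154
```

Request:
{"api": "servo_tool", "payload": {
  "plan": [
    [0, [0.5, 0, 0], [0, 0, 0]],
    [0, [0.6, 0, 0], [0, 0, 0]]
  ]
}}

```text
time_s: 9.67
tool_pos: [0.5748, 0.2937, 0.0537]
tool_rot: [-179.6, 2.5, 92.4]
force: [-5.3, -15.3, 10.4]
grip_width: 0.0159
```

The bolt is at its stop, after 49 mm of travel. I'll release it, rise and check.

Request:
{"api": "servo_tool", "payload": {
  "plan": [
    [0, [0, 0, 0], [0, 0, 0]],
    [0.6, [0, 0, 0], [0, 0, 0]],
    [0.6, [0, 0, 0], [0, 0, 0]],
    [0.6, [0, 0, 0], [0, 0, 0]],
    [0.6, [0, 0, 0], [0, 0, 0]],
    [0.6, [0, 0, -1], [0, 0, 0]],
    [0.6, [0, 0, -2], [0, 0, 0]],
    [0.6, [0, 0, -3], [0, 0, 0]],
    [0.6, [0, 0, -4], [0, 0, 0]],
    [0.6, [-3, 0, -3], [0, -2.5, 0]],
    [0.6, [-3, 0, -3], [0, 0, 0]],
    [0.6, [0, 0, 0], [0, 0, 0]],
    [0.6, [0, 0, 0], [0, 0, 0]]
  ]
}}

```text
time_s: 10.75
tool_pos: [0.5767, 0.25, 0.2272]
tool_rot: [-179.8, 4.4, 92.9]
force: [-1.1, -0.1, -0.6]
grip_width: 0.0522
```

Run:
```python
from h import *
go([.574,.297,.050],92.8)
i,K,M=cam('wrist');i=cv2.resize(i[0:260,150:512],None,fx=2.2,fy=2.2,interpolation=cv2.INTER_CUBIC);cv2.imwrite('pics/w3.png',np.clip(i*1.2,0,255).astype(np.uint8))
for p in[(.4605,.2543,.078),(.575,.2935,.076)]:print((proj(K,M,p)-[150,0])*2.2)
```

```text
t 10.75 [0.5767 0.25   0.2272] [-179.76    4.36   92.92] w 0.0522 F [-1.1 -0.1 -0.6]
shift cm [ 6.04  0.04 17.31] turn [-0.23  4.36  0.11]
[-33.52994003 351.43466692]
[236.77621432 272.48701967]
```

View pics/w3.png

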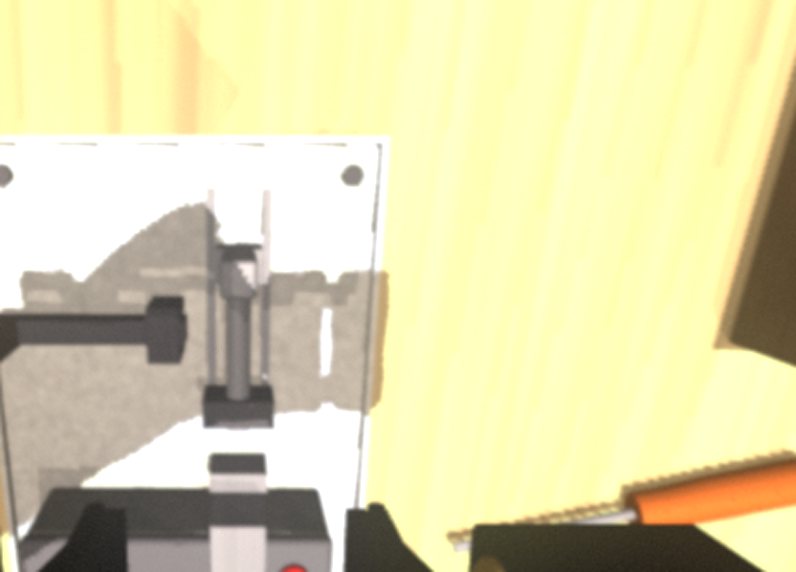

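The bolt's post is at (237,275), as predicted. Its tip is back inside the guide at (238,405), clear of the staple at (238,465). The keeper's bar end is still at its guide at (165,330), as it was left. The gripper is 14 cm clear, so I'm handing in.

```bash
python3 -c "
from cell import env
print(env.sign_off(), env.get_obs()['time_s'])"
```

```text
the job is handed in; nothing more can be done
the job is handed in; nothing more can be done
```

The hold-down strap on the battery tray is unlocked, and I handed the job in at about 10.8 s of the 40 s allowed. It's the tray on the robot's left (+y).

- **Keeper:** I drew it out first, with the bolt still home. It moved about 39 mm and then held still under about 19 N, so I took that as its stop.
- **Bolt:** I then slid it back about 49 mm. It stopped there and held under about 15 N.
- **Last checks:** The final wrist picture, with the gripper raised clear, shows the bolt post where I left it and its tip out of the staple. The keeper's bar end is still back at its guide. Its post was outside that picture, but it was in the right place in the wrist picture taken before the bolt moved.

No check failed or disagreed. The largest force component I read at the wrist was about 19 N. That comes from the reading at the end of each move, so short peaks would not show.

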